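# Set the sharpener and seat the santoku in its slot

### The job

Get the sharpener ready for the santoku, the knife with the broad blade: first slide the sharpener's angle slider until its pointer line is at the one long mark of the scale. Then take the santoku out of the knife tray by its handle and lower the rear part of its blade, level and edge down with the handle towards you, into the sharpener's slot until the guide plates drag on it snugly and its edge is down at the ceramic rods, without bearing down hard. Finish while holding the knife there by its handle, and leave the other knives and the jar alone.

Things in the scene. Friction and masses are not known exactly. Their poses are not given: they have to be found in the camera images.
- sharpener: the knife sharpener, a grey body 200 mm long (its y), 66 mm wide (x), fixed to the worktop by a suction base; origin under its middle. The slotted head is at its +y end, slot 70 mm from the middle, the angle slider on the flat top of the other half
- angle_slider (a joint): the sharpener's angle slider, m: 0 at the end of the track away from the slot, 0.048 at the end towards the slot; the long mark of the scale is at 0.036 (short marks at 0, 0.012, 0.024 and 0.048). It starts somewhere below 0.024, needs about 2 to 3 N and stays where it is left
- slider_grip (a point): centre of the slider's black grip, 22 mm along x, 16 mm along y (its sliding direction), 22 mm high, standing on the sharpener's flat top, which is 56 mm above the worktop; free on all sides; a white pointer line crosses its top in the middle. Frame as the sharpener's: x away from the robot, y towards the slot (joint value grows), z up
- slider_mark (a point): the point of the track, on the sharpener's top, abreast of the long white mark; the slider is set when its centre is here
- slot (a point): the point in mid-slot where a knife edge comes to rest on the ceramic rods, 50 mm above the worktop. The slot runs right through the sharpener's head along x; the head is 58 mm along x, 74 mm along y, its top 30 mm above this point, the slot 30 mm wide between its cheeks. Frame: x along the slot away from the robot, y along the sharpener away from its slider, z up
- guide_left: the sprung steel guide plate on the +y side of the slot: two leaves, one near each end, lips flared outwards at the top (11 mm between the lips 30 mm above the slot point, closing to under 1 mm from 22 mm above it downwards); origin near the slot point. Each plate presses on a blade with 3 to 4 N; both float sideways together by up to 4 mm
- guide_right: the same plate on the -y side
- rods: the white ceramic rods' seat at the bottom of the slot, on which the edge stops hard; its origin is the slot point
- santoku: the santoku: blade 168 mm long, 45 mm from edge to spine, 3 mm thick at the spine, 1.4 mm at the edge. Origin: the heel (rear end of the edge); x along the edge to the tip, z from edge to spine. 0.15 to 0.25 kg, balanced about 25 mm in front of the heel. It starts edge down in the tray, its edge 14 mm above the worktop, the heel 10 mm out of the tray's near end, handle towards the robot
- santoku_grip (a point): centre of the santoku's handle, 65.5 mm behind the heel and 32 mm above the edge line; the handle is 115 mm long, 18 mm wide (y) and 26 mm high, and its front end is 8 mm behind the heel. Axes as the knife's
- santoku_edge (a point): the point of the santoku's edge 45 mm in front of the heel; this part of the blade belongs in the slot
- bread_knife_grip (a point): handle centre of the bread knife (long narrow blade 205 x 28 mm, handle 120 x 18 x 24 mm), loose in another slot of the tray; leave alone
- utility_knife_grip (a point): handle centre of the utility knife (small blade 130 x 25 mm, handle 95 x 15 x 20 mm), loose in another slot of the tray; leave alone
- knife_tray: the fixed bamboo knife tray, 190 x 190 mm, 40 mm high, origin under its middle; five slots along its x, 36 mm apart and 4.4 mm wide, 26 mm deep. The three knives stand in the middle and the two outer slots, in any order, 72 mm apart, edge down, handles out of the near end
- jar: a storage jar, 68 mm across and 100 mm high, origin under its middle; leave alone
Not all that is in view belongs to the job. There is more than one size of the sharpener; the job needs the largest.

How it is judged:
On the way:
1. the angle slider is at the long mark while the santoku is still away from the slot (value of joint angle_slider between 0.032 and 0.04 m and distance between santoku_edge and slot above 0.06 m), for 0.2 s.
At the end, for the whole second after the job is handed in: Slider within 4 mm of the long mark; santoku held still in the fingers (over 3 N), upright and in line with the slot within 10 degrees, its edge point within 30 mm of mid-slot and at most 6 mm above the rods, each guide plate pressing over 1.5 N, under 20 N on the rods, handle on the robot side (value of joint angle_slider between 0.032 and 0.04 m and z of santoku_edge in the frame of slot between -0.003 and 0.006 m and x of santoku_edge in the frame of slot between -0.03 and 0.03 m and y of santoku_edge in the frame of slot between -0.007 and 0.007 m and x of santoku in the frame of slot below 0 m and angle between santoku's own z axis and vertical below 0.18 rad and angle between the x axis of santoku and the x axis of slot, either way round below 0.18 rad and contact force between santoku and guide_left above 1.5 N and contact force between santoku and guide_right above 1.5 N and contact force between santoku and rods below 20 N and contact force between the fingers and santoku above 3 N and linear speed of santoku below 0.02 m/s); the arm keeps its last pose, push and grip.
It fails at once if the edge is rammed on the ceramic rods (over 45 N) (contact force between santoku and rods above 45 N).
It fails at once if the bread knife is disturbed (moved over 30 mm) (distance of bread_knife_grip from where it was at the start of the episode above 0.03 m).
It fails at once if the utility knife is disturbed (moved over 30 mm) (distance of utility_knife_grip from where it was at the start of the episode above 0.03 m).
It fails at once if the jar is disturbed (moved over 30 mm) (distance of jar from where it was at the start of the episode above 0.03 m).
It also fails if it takes over 64 s, if anything falls off the work surface, if the arm or the gripper's body presses on something with over 40 N, if the wrist force passes 120 N, or if a joint passes its speed limit or range.

### The arm

A 6-joint arm with a two-finger parallel gripper is mounted at the origin on the work surface. World frame = base frame: x ahead of the robot, y to its left, z up, the work surface at z = 0. Lengths are in m, angles in rad, forces in N, time in s.
With the tool pointing down it reaches from about 0.3 to 0.75 m from the base axis. Payload 8.5 kg.
Tool frame: the origin (TCP) lies midway between the tips of the shut fingers; the grasp point (between the pads) lies 19 mm behind it (ctrl.tcp_to_grasp is the distance from the TCP to the grasp point, in m); z points along the fingers, y is the line along which they close (so a half turn about z gives the same grasp; the last joint's range is limited). The gripper opens to 88 mm and grips with 3 to 60 N. Pads are 18 mm wide; open, the fingers measure 123 mm over their backs; the gripper's body (75 mm by 187 mm) begins 45 mm behind the grasp point.
Start: joints at [0.956, 0.381, 1.297, -0, 1.464, -0.215], TCP at [0.214, 0.507, 0.202] pointing down, gripper open.
Joint ranges: [-3.11, 3.11], [-0.89, 2.33], [0.22, 2.48], [-1.42, 4.56], [0.17, 2.85], [-2.88, 2.88]. Speed limits (rad/s): [2.39, 2.39, 3.14, 3.14, 3.14, 3.14].

### API

Orientations are given as a unit quaternion [w, x, y, z].
In Python, from station import ctrl gives the robot as it stands. The module is installed in compiled form; this text tells all that it offers.
- The arm moves only by the tool play_rows, never from a script. Its argument "deltas" is a list of rows, each a list of 5 numbers: the shift along the tool's x, y, z each as a share of 2 cm, from -1 to 1, then the turn about the tool's z as a share of 0.12 rad, from -1 to 1, then the opening, from 0 (shut) to 1 (fully open). In form: [[tx, ty, tz, twist, jaw], ...]. A call has 1 to 8 rows; each row shifts and turns the commanded pose from where the row before left it, along the tool's axes as they then stand; what a row does not reach is not made up. A row lasts 1/8 s, in which the tool goes at most 62.5 mm and 10.7 degrees, less where a joint would pass 70% of its speed; a pose out of reach is approached as far as the arm can. A call with a number of a shift or a turn outside -1 to 1 is refused whole. A call with a gripper value outside its range is refused whole. The fingers move at their own pace and stop on an object; the grip force is fixed at half the most. Time passes only in rows, so rows that do not move let the fingers close. It gives the time, the measured TCP pose, the force, the opening and the grip force at its end, in the units of the state.
- ctrl.get_state(): the state, without advancing time (a new reading comes with each control period).
- ctrl.camera(name): name is "scene" or "top"; returns a dict with "pixels" (420x560x3 uint8, blue, green, red), "camera_matrix" (3x3 intrinsics, pixels), "pose" (4x4, takes a point from camera to world coordinates). Camera axes: x right, y down, z forward; pixel columns grow to the right and rows downward; lengths in m; the calibration is good to about 2 mm. A picture is of the moment at which its call begins. There is no depth.
- ctrl.hand_in(): hands the job in; it is judged then, once.
The state is a dict: "time_s": time; "joint_positions": joint angles; "joint_velocities": joint speeds; "joint_efforts": joint torques, N m; "eef_pos": TCP position; "ee_rot": TCP orientation; "force": force on the tool from outside, world axes, zero at the start; "wrist_torque": the same for the moment, N m; "finger_gap": opening from 0.0 (shut) to 1.0 (fully open); "grasp_force": force on a finger pad.
Only numpy, scipy, OpenCV 4.12 (cv2) and the standard library are available. Lean on these libraries where they do the work, as an engineer would, in place of code of your own. Each camera call takes 0.05 s, during which the arm holds its last target. There are 200 camera calls.

## Working session

There is one attempt and no reset: what is moved stays moved. The work goes in short steps, Python scripts to look and compute and a tool call to move; the robot and the scene stay as the last step left them, time stands still between calls to the robot, and variables do not carry over. Pictures are saved under pics/ and viewed, at most 10 in all, crops included, and the job is handed in when it is done.

Besides the shell and the picture viewer there is one more tool, called after "Request:" as name([rows], argument=value, ...), one row to a line, values as JSON. play_rows: Moves the arm, as the interface text tells. Shift numbers are shares of 2 cm and turn numbers shares of 0.12 rad, none past 1 either way. Its arguments: {"type":"object","properties":{"deltas":{"type":"array","items":{"type":"array","items":{"type":"number"}}}},"required":["deltas"]}

```bash
mkdir -p pics
cat > h.py <<'E'
import numpy as np, cv2
from station import ctrl
def shot(n,f):
    c=ctrl.camera(n); cv2.imwrite('pics/'+f,c['pixels']); np.savez('pics/'+f[:-4]+'.npz',K=c['camera_matrix'],P=c['pose'],I=c['pixels']); return c
def ray(c,u,v,z):
    K,P=(c['K'],c['P']) if 'K' in c else (c['camera_matrix'],c['pose'])
    d=P[:3,:3]@np.linalg.inv(K)@[u,v,1]; o=P[:3,3]
    return o+d*(z-o[2])/d[2]
def proj(c,p):
    q=c['K']@(np.linalg.inv(c['P'])@np.append(p,1))[:3]; return q[:2]/q[2]
E
python3 - <<'E'
from h import *
for n in('top','scene'):
    c=shot(n,n+'1.png'); print(c['pose'].round(3),c['camera_matrix'].round(1))
s=ctrl.get_state(); print({k:np.round(v,3) for k,v in s.items()}, ctrl.tcp_to_grasp)
E
```

```text
[[-0.02  -0.998  0.064  0.511]
 [-1.     0.022  0.017  0.043]
 [-0.019 -0.064 -0.998  1.225]
 [ 0.     0.     0.     1.   ]] [[423.1   0.  274.2]
 [  0.  423.1 201.5]
 [  0.    0.    1. ]]
[[ 0.165  0.705 -0.69   1.253]
 [ 0.986 -0.11   0.123 -0.062]
 [ 0.011 -0.701 -0.713  0.742]
 [ 0.     0.     0.     1.   ]] [[420.8   0.  279.8]
 [  0.  420.8 209.9]
 [  0.    0.    1. ]]
{'time_s': np.float64(0.1), 'joint_positions': array([ 0.956,  0.381,  1.298,  0.   ,  1.464, -0.215]), 'joint_velocities': array([-0.   , -0.   , -0.003,  0.   ,  0.001,  0.001]), 'joint_efforts': array([ 4.0000e-03, -4.3865e+01, -2.2491e+01,  7.1000e-02,  3.4000e-02,
       -0.0000e+00]), 'eef_pos': array([0.214, 0.506, 0.201]), 'ee_rot': array([-0.   ,  0.199,  0.98 , -0.001]), 'force': array([-0.333,  0.554, -0.169]), 'wrist_torque': array([-0.02 , -0.018,  0.031]), 'grasp_force': np.float64(0.0), 'finger_gap': np.float64(0.998)} 0.0187
```

View pics/top1.png

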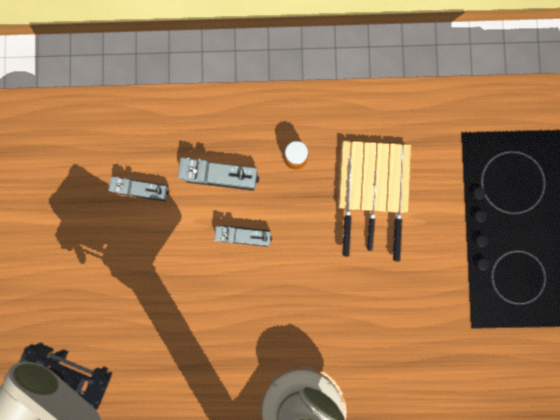

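View pics/scene1.png

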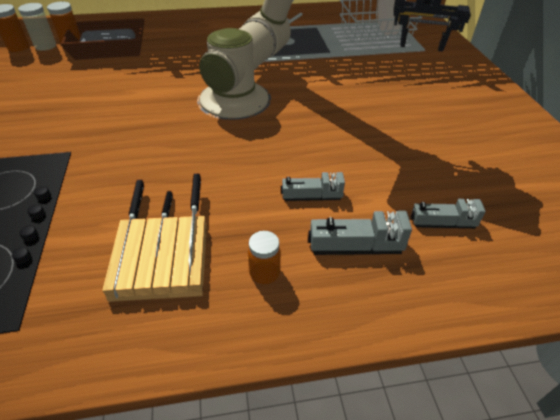

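The top view shows the largest sharpener at about (218,172) with its head to the left (+y), the jar at (296,153), the tray at (375,177), and knife handles at (347,235), (371,234) and (398,240). The scene view shows the same objects, with the sharpener at (358,235). I'll zoom in on both areas.

Run:
```python
from h import *
t=cv2.imread('pics/top1.png'); s=cv2.imread('pics/scene1.png')
a=cv2.resize(t[145:200,170:270],(800,440),interpolation=cv2.INTER_CUBIC)
cv2.imwrite('pics/z1.png',a)
b=cv2.resize(t[130:270,330:420],(385,600),interpolation=cv2.INTER_CUBIC)
d=cv2.resize(s[165:305,100:215],(415,505),interpolation=cv2.INTER_CUBIC)
o=np.zeros((600,800,3),np.uint8); o[:,:385]=b; o[:505,385:]=d
cv2.imwrite('pics/z2.png',o)
```

```text
(no output)
```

View pics/z1.png

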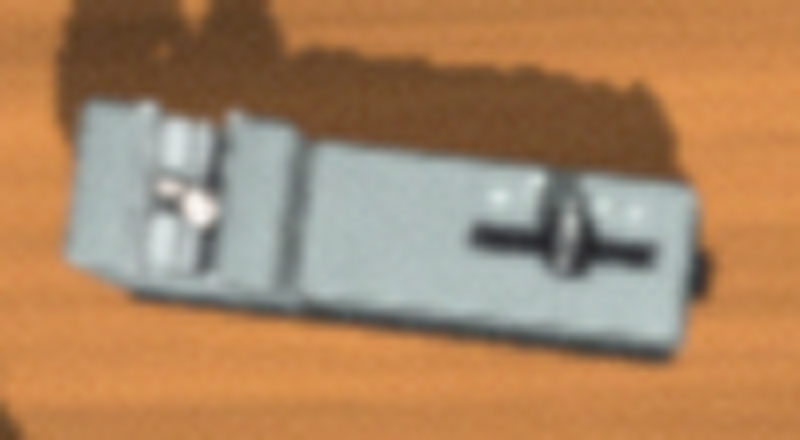

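View pics/z2.png

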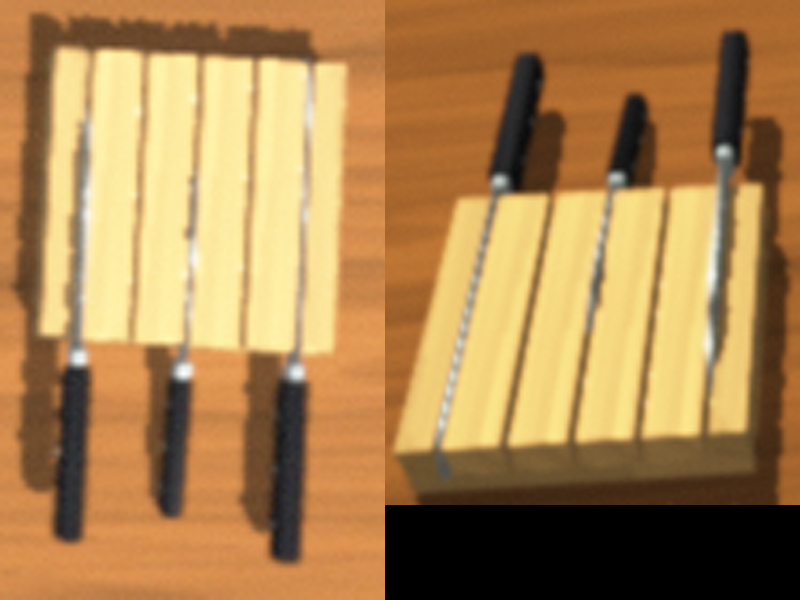

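The sharpener zoom shows its flat-top corners at (695,182) and (675,345), the grip pointer at (568,240), the long mark near (535,180) and the slot at about x=185. In the other zoom the left (+y) knife has the broad blade, so it is the santoku. Its handle runs from (77,366) to (69,538). The right knife is the long bread knife and the middle one is the utility knife.

```bash
cat > m.py <<'E'
from h import *
c=np.load('pics/top1.npz')
Z=lambda u,v,z:ray(c,170+(u+.5)/8-.5,145+(v+.5)/8-.5,z)
B=lambda u,v,z:ray(c,330+u*90/385-.4,130+v*140/600-.4,z)
p=lambda n,q:print(n,q.round(4))
for n,u,v,z in [('flat NE',695,182,.056),('flat NW',675,345,.056),('head far',85,100,.08),('head near',65,262,.08),('head R far',300,125,.08),('headRnear',275,305,.08),('slot far',192,115,.08),('slot near',180,275,.08),('track L',470,237,.056),('track R',655,255,.056),('grip top far',565,190,.078),('grip top near',568,275,.078),
 ('m48',497,195,.056),('m36',535,180,.056),('m12',607,205,.056),('m0',637,210,.056)]: p(n,Z(u,v,z))
I=c['I'].astype(int)
# santoku handle: dark mask
r=I[212:262,338:357]; m=(r.max(2)<60).astype(np.uint8)
k=cv2.connectedComponentsWithStats(m)
print(k[2])
i=1+np.argmax(k[2][1:,4]); ys,xs=np.where(k[1]==i); pts=np.c_[xs+338,ys+212].astype(np.float32)
rr=cv2.minAreaRect(pts); print(rr)
bx=cv2.boxPoints(rr)
print(np.array([ray(c,*q,.059) for q in bx]).round(4))
p('cen',ray(c,*rr[0],.057))
for n,u,v,z in [('bolster',77,358,.055),('handle end',69,538,.055),('tray NL',40,335,.04),('tray NR',330,352,.04),('tray FL',58,48,.04),('tray FR',345,65,.04)]: p(n,B(u,v,z))
# scene grey/black cues for cross-check
E
python3 m.py
```

```text
flat NE [0.6825 0.1108 0.056 ]
flat NW [0.6257 0.1187 0.056 ]
head far [0.7122 0.3182 0.08  ]
head near [0.6565 0.3254 0.08  ]
head R far [0.7018 0.2443 0.08  ]
headRnear [0.6401 0.2535 0.08  ]
slot far [0.7061 0.2814 0.08  ]
slot near [0.6511 0.286  0.08  ]
track L [0.6651 0.1896 0.056 ]
track R [0.6573 0.1252 0.056 ]
grip top far [0.6776 0.154  0.078 ]
grip top near [0.6483 0.1535 0.078 ]
m48 [0.6796 0.1799 0.056 ]
m36 [0.6845 0.1666 0.056 ]
m12 [0.6752 0.1416 0.056 ]
m0 [0.6732 0.1312 0.056 ]
[[  0   0  19  50 774]
 [  5   4   7  39 176]]
((345.9669189453125, 235.02919006347656), (5.05264139175415, 38.11313247680664), 3.5763344764709473)
[[ 0.4384 -0.1198  0.059 ]
 [ 0.5422 -0.1295  0.059 ]
 [ 0.541  -0.1433  0.059 ]
 [ 0.4373 -0.1335  0.059 ]]
cen [ 0.4895 -0.1318  0.057 ]
bolster [ 0.5496 -0.1385  0.055 ]
handle end [ 0.4346 -0.1298  0.055 ]
tray NL [ 0.5656 -0.1172  0.04  ]
tray NR [ 0.5505 -0.3052  0.04  ]
tray FL [ 0.7546 -0.1348  0.04  ]
tray FR [ 0.7388 -0.3226  0.04  ]
```

Request:
play_rows([
  [0,0,0,-0.74,0.45],
  [0,0,0,-0.74,0.45],
  [0,0,0,-0.74,0.45],
  [-0.98,-0.58,0,0,0.45],
  [-0.98,-0.58,0,0,0.45],
  [-0.98,-0.58,0,0,0.45],
  [-0.98,-0.58,0,0,0.45],
  [-0.98,-0.58,0,0,0.45],
])

```text
time_s: 1.1
eef_pos: [0.3039, 0.4355, 0.2015]
ee_rot: [-0.0, 0.067, 0.998, -0.0]
force: [0.9, 1.4, -0.4]
finger_gap: 0.449
grasp_force: 0.0
```

Request:
play_rows([
  [-0.98,-0.58,0,0,0.45],
  [-0.98,-0.58,0,0,0.45],
  [-0.98,-0.58,0,0,0.45],
  [-0.98,-0.58,0,0,0.45],
  [-0.98,-0.58,0,0,0.45],
  [-0.98,-0.58,0,0,0.45],
  [-0.98,-0.58,0,0,0.45],
  [-0.98,-0.58,0,0,0.45],
])

```text
time_s: 2.1
eef_pos: [0.4469, 0.3227, 0.2015]
ee_rot: [-0.0, 0.067, 0.998, -0.0]
force: [-0.1, -0.1, -0.3]
finger_gap: 0.449
grasp_force: 0.0
```

Request:
play_rows([
  [-0.98,-0.58,0,0,0.45],
  [-0.98,-0.58,0,0,0.45],
  [-0.98,-0.58,0,0,0.45],
  [-0.98,-0.58,0,0,0.45],
  [-0.98,-0.58,0,0,0.45],
  [-0.98,-0.58,0,0,0.45],
  [-0.98,-0.58,0,0,0.45],
  [-0.98,-0.58,0,0,0.45],
])

```text
time_s: 3.1
eef_pos: [0.5908, 0.2094, 0.2018]
ee_rot: [-0.0, 0.067, 0.998, -0.0]
force: [0.3, 0.2, -0.1]
finger_gap: 0.446
grasp_force: 0.0
```

```bash
cat >> h.py <<'E'
from scipy.spatial.transform import Rotation as Ro
def st():
    s=ctrl.get_state(); q=s['ee_rot']; R=Ro.from_quat([q[1],q[2],q[3],q[0]]).as_matrix()
    return s,np.array(s['eef_pos']),R
def go(p,yaw=None):
    s,e,R=st(); print('t',round(float(s['time_s']),2),'tcp',e.round(4),'yaw deg',round(float(np.degrees(np.arctan2(-R[0,1],R[1,1]))),2),'tilt',R[:,2].round(3),'F',np.round(s['force'],1),'gap',round(float(s['finger_gap']),3),'g',round(float(s['grasp_force']),1))
    u=R.T@(np.array(p)-e)/.02; print('units',u.round(3))
    if yaw is not None: print('twist units',round(-(np.radians(yaw)-np.arctan2(-R[0,1],R[1,1]))/.12,3))
E
python3 -c "
from h import *
go([.661,.1535,.13],-7.9)"
```

```text
t 3.1 tcp [0.5908 0.2094 0.2018] yaw deg -7.64 tilt [-0. -0. -1.] F [ 0.3  0.2 -0.1] gap 0.446 g 0.0
units [-3.852 -2.305  3.59 ]
twist units 0.038
```

Request:
play_rows([
  [-0.96,-0.58,0.4,0.04,0.45],
  [-0.96,-0.58,0.4,0,0.45],
  [-0.96,-0.58,0.4,0,0.45],
  [-0.97,-0.57,0.4,0,0.45],
  [0,0,1,0,0.45],
  [0,0,1,0,0.45],
  [0,0,1,0,0.45],
  [0,0,0,0,0.45],
])

```text
time_s: 4.1
eef_pos: [0.6593, 0.1537, 0.1081]
ee_rot: [-0.002, 0.069, 0.998, -0.0]
force: [0.0, -0.2, 0.3]
finger_gap: 0.452
grasp_force: 0.0
```

```bash
python3 -c "
from h import *
c=shot('scene','s2.png'); go([.661,.1535,.061],-7.9)
cv2.imwrite('pics/s2z.png',cv2.resize(c['pixels'][150:270,270:430],(800,600),interpolation=cv2.INTER_CUBIC))"
```

```text
t 4.15 tcp [0.6599 0.1538 0.1095] yaw deg -7.92 tilt [-0.001 -0.    -1.   ] F [0.  0.3 0.3] gap 0.452 g 0.0
units [-0.06  -0.008  2.424]
twist units -0.004
```

View pics/s2z.png

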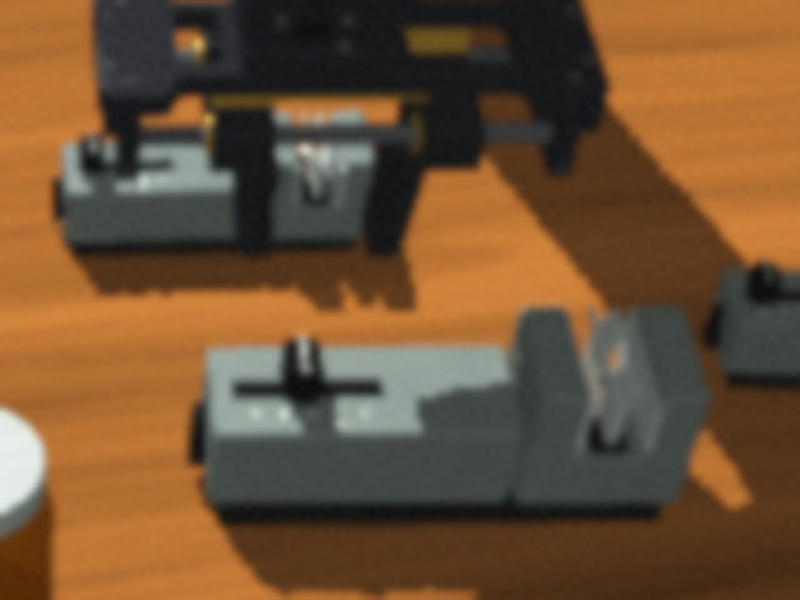

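The open fingers straddle the grip, which is at (303,350) in the crop. The track runs from (235,388) to (382,388). I'll use this second view to check the slider position.

```bash
python3 -c "
from h import *
c=np.load('pics/s2.npz')
Z=lambda u,v,z:ray(c,270+(u+.5)/5-.5,150+(v+.5)/5-.5,z).round(4)
print('grip',Z(303,350,.078),'track',Z(235,388,.056),Z(382,388,.056),'slot near top',Z(610,310,.08),'slotfar',Z(615,370,.08),'flat corners',Z(208,348,.056),Z(208,432,.056), Z(520,315,.08),Z(705,395,.08),Z(685,308,.08),Z(525,400,.08))
t=np.load('pics/top1.npz')
print(proj(c,[.661,.1535,.078]),270+303/5,150+350/5)"
```

```text
grip [0.657  0.1558 0.078 ] track [0.6549 0.1277 0.056 ] [0.665  0.1918 0.056 ] slot near top [0.6562 0.2952 0.08  ] slotfar [0.691  0.2848 0.08  ] flat corners [0.6295 0.1212 0.056 ] [0.6781 0.1104 0.056 ] [0.6531 0.2548 0.08  ] [0.7107 0.3176 0.08  ] [0.6602 0.3285 0.08  ] [0.7016 0.2409 0.08  ]
[329.62081914 221.04316683] 330.6 220.0
```

Request:
play_rows([
  [0,0.03,0.8,0,0.45],
  [0,0.03,0.8,0,0.45],
  [0,0,0.75,0,0.45],
  [0,0,0,0,0.45],
  [0,0,0,0,0],
  [0,0,0,0,0],
  [0,0,0,0,0],
  [0,0,0,0,0],
])

```text
time_s: 5.15
eef_pos: [0.6598, 0.1554, 0.0631]
ee_rot: [0.0, 0.069, 0.998, 0.0]
force: [-0.8, 0.5, -1.0]
finger_gap: 0.023
grasp_force: 0.0
```

```bash
python3 -c "
from h import *
go([.663,.1702,.061],-7.9)"
```

```text
t 5.15 tcp [0.6598 0.1554 0.0631] yaw deg -7.92 tilt [ 0.  0. -1.] F [-0.8  0.5 -1. ] gap 0.023 g 0.0
units [-0.056  0.757  0.106]
twist units -0.003
```

```bash
python3 -c "
from h import *
c=shot('scene','s3.png'); d=shot('top','t3.png')
o=np.zeros((600,800,3),np.uint8)
o[:300]=cv2.resize(c['pixels'][195:255,290:450],(800,300),interpolation=cv2.INTER_CUBIC)
o[300:]=cv2.resize(d['pixels'][140:200,150:310],(800,300),interpolation=cv2.INTER_CUBIC)
cv2.imwrite('pics/s3z.png',o);go([.663,.1702,.061],-7.9)"
```

```text
t 5.25 tcp [0.6598 0.1553 0.063 ] yaw deg -7.92 tilt [ 0.  0. -1.] F [-0.1 -0.4  0.6] gap 0.001 g 0.0
units [-0.057  0.758  0.098]
twist units -0.003
```

View pics/s3z.png

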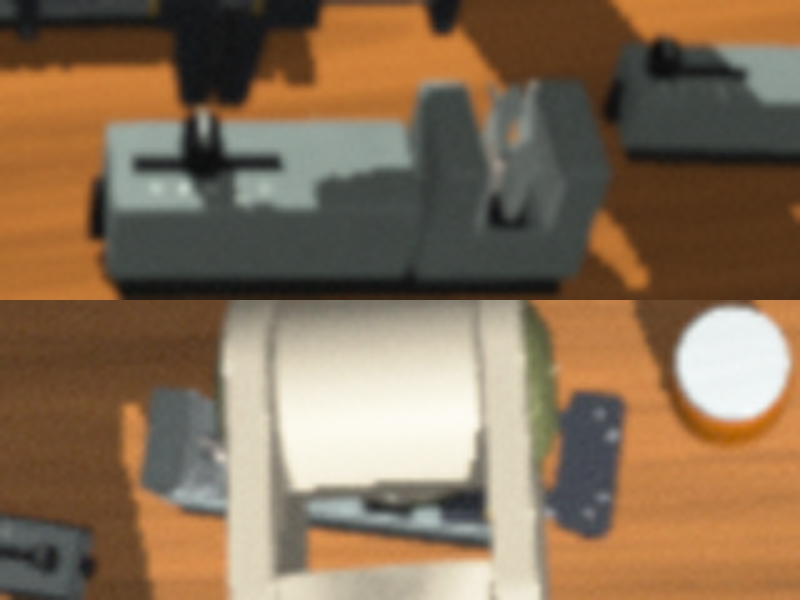

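```bash
python3 -c "
from h import *
c=np.load('pics/s3.npz')
s,e,R=st()
print(proj(c,e),'seen',290+212/5,195+103/5, [ray(c,332.4,215.6,z).round(3) for z in (.056,.063,.078,.082)])
print('grip top', proj(c,[.659,.1545,.078]),'seen',290+205/5,195+120/5)
for n in('s3','top1'):
  k=np.load('pics/%s.npz'%n); print(k['P'].round(4)[:3,3], k['K'][0])
"
```

```text
[329.64086071 225.23607204] seen 332.4 215.6 [array([0.626, 0.171, 0.056]), array([0.632, 0.169, 0.063]), array([0.646, 0.164, 0.078]), array([0.65 , 0.162, 0.082])]
grip top [329.84210595 220.32234803] seen 331.0 219.0
[ 1.2533 -0.0621  0.7417] [420.7633085   0.        279.8326942]
[0.5107 0.0428 1.2253] [423.13668639   0.         274.24947502]
```

```bash
python3 -c "
from h import *
a=np.load('pics/scene1.npz');b=np.load('pics/top1.npz');c=np.load('pics/s2.npz')
e=np.array([.214,.506,.201]); y=np.array([.39,.921,0])
for k in(a,b):
  for s in(-.05,0,.05): print(proj(k,e+y*s).round(1),end=' ')
  print()
print('base',proj(a,[0,0,0]),proj(b,[0,0,0]))
e=np.array([.6599,.1538,.1095]);y=np.array([.137,.99,0])
for s in(-.03,0,.03): print(proj(c,e+y*s).round(1),end=' ')
o=np.zeros((600,800,3),np.uint8)
o[:300,:400]=cv2.resize(a['I'][0:75,380:480],(400,300),interpolation=cv2.INTER_CUBIC)
o[:,400:]=cv2.resize(b['I'][330:420,10:130][:, :60].repeat(1,0),(400,600),interpolation=cv2.INTER_CUBIC)
o[300:,:400]=cv2.resize(b['I'][330:420,0:120],(400,300),interpolation=cv2.INTER_CUBIC)
o=o[:,:400]
cv2.imwrite('pics/st.png',o)"
```

```text
[399.   58.6] [417.2  60.7] [435.7  62.8] 
[110.1 365. ] [ 91. 357.] [ 72.  348.9] 
base [233.67948409  98.72580621] [301.32568381 410.35609101]
[316.9 210.6] [331.1 210.5] [345.2 210.3]
```

View pics/st.png

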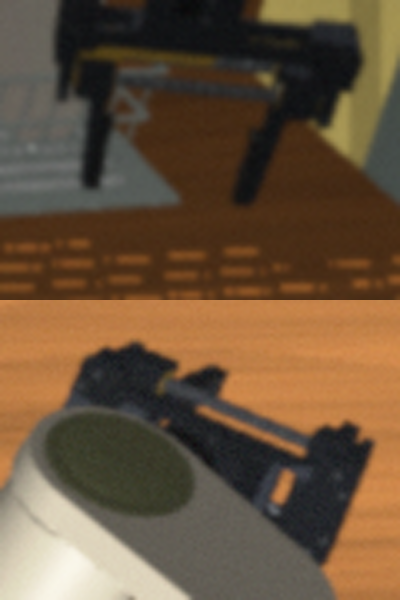

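The start picture also puts the fingertips about 12 rows higher than the reported TCP: mid (422,49) seen against (417,61) expected. So the tips appear higher or further back than reported, by roughly 30 mm. I'll solve for the offset using both poses.

```bash
python3 -c "
from h import *
from scipy.optimize import least_squares
a=np.load('pics/scene1.npz');c=np.load('pics/s3.npz');c2=np.load('pics/s2.npz')
def RR(yaw): 
  t=np.radians(yaw); return np.array([[-np.cos(t),-np.sin(t),0],[-np.sin(t),np.cos(t),0],[0,0,-1]])
obs=[(a,[.214,.506,.201],-23,421.9,48.9),(c,[.6598,.1554,.063],-7.9,333,215.6),(c2,[.6599,.1538,.1095],-7.9,334,200)]
# hypotheses: tool-frame z offset only; world x offset only; general tool-frame offset; world
for n,f in [('z',lambda p,o:np.array(o[1])+[0,0,p[0]]),('x',lambda p,o:np.array(o[1])+[p[0],0,0]),('world',lambda p,o:np.array(o[1])+p),('tool',lambda p,o:np.array(o[1])+RR(o[2])@p)]:
  g=lambda p:np.concatenate([proj(o[0],f(p,o))-o[3:5] for o in obs]); r=least_squares(g,np.zeros(3)); print(n,r.x.round(4),r.fun.round(1))
"
```

```text
z [0.0326 0.     0.    ] [-1.8  0.4 -1.9 -0.7 -1.4 -0.7]
x [-0.025  0.     0.   ] [-8.2  7.7 -6.1  1.4 -5.8  2.3]
world [0.0062 0.0015 0.0365] [-0.  -0.  -0.3  0.   0.3 -0. ]
tool [-0.0062  0.0026 -0.0368] [-0.4 -0.  -0.1  0.   0.4 -0.1]
```

The data fit tips about 33 mm above the reported TCP. I'll open and descend in small steps, watching the force.

Request:
play_rows([
  [0,0,0,0,0.45],
  [0,0,0,0,0.45],
  [0,0,0,0,0.45],
  [0,0,0.12,0,0.45],
  [0,0,0.12,0,0.45],
  [0,0,0,0,0.45],
])

```text
time_s: 6.0
eef_pos: [0.6596, 0.1553, 0.0577]
ee_rot: [-0.0, 0.069, 0.998, -0.0]
force: [0.0, -0.7, -0.1]
finger_gap: 0.449
grasp_force: 0.0
```

Request:
play_rows([
  [0,0,0.1,0,0.45],
  [0,0,0.1,0,0.45],
  [0,0,0,0,0.45],
])

```text
time_s: 6.38
eef_pos: [0.6596, 0.1553, 0.0538]
ee_rot: [-0.0, 0.069, 0.998, -0.0]
force: [-0.0, -0.5, 0.4]
finger_gap: 0.453
grasp_force: 0.0
```

Request:
play_rows([
  [0,0,0.25,0,0.45],
  [0,0,0.25,0,0.45],
  [0,0,0.25,0,0.45],
  [0,0,0.2,0,0.45],
  [0,0,0,0,0.45],
])

```text
time_s: 7.0
eef_pos: [0.6596, 0.1553, 0.0346]
ee_rot: [-0.0, 0.069, 0.998, -0.0]
force: [-0.5, 0.2, 0.4]
finger_gap: 0.448
grasp_force: 0.0
```

Request:
play_rows([
  [0,0,0,0,0],
  [0,0,0,0,0],
  [0,0,0,0,0],
  [0,0,0,0,0],
])

```text
time_s: 7.5
eef_pos: [0.6598, 0.1553, 0.0352]
ee_rot: [0.0, 0.069, 0.998, 0.0]
force: [0.6, -0.4, 1.9]
finger_gap: 0.174
grasp_force: 30.0
```

```bash
python3 -c "
from h import *
go([.663,.1702,.035],-7.9)"
```

```text
t 7.5 tcp [0.6598 0.1553 0.0352] yaw deg -7.92 tilt [ 0.  0. -1.] F [ 0.6 -0.4  1.9] gap 0.174 g 30.0
units [-0.055  0.758  0.012]
twist units -0.003
```

The grip is held at a 15.3 mm opening, so there is a z offset of about +33 mm. I'll slide it 15 mm towards the mark.

Request:
play_rows([
  [0,0.2,0,0,0],
  [0,0.2,0,0,0],
  [0,0.2,0,0,0],
  [0,0.15,0,0,0],
  [0,0,0,0,0],
  [0,0,0,0,0.45],
  [0,0,0,0,0.45],
  [0,0,0,0,0.45],
])

```text
time_s: 8.5
eef_pos: [0.6617, 0.1702, 0.0349]
ee_rot: [-0.0, 0.069, 0.998, 0.0]
force: [-0.1, -0.2, 0.7]
finger_gap: 0.446
grasp_force: 0.0
```

Request:
play_rows([
  [0,0,-1,0,0.45],
  [0,0,-1,0,0.45],
  [0,0,-1,0,0.45],
  [0,0,-1,0,0.45],
  [0.8,0,-1,0,0.45],
  [1,0,-1,0,0.45],
  [1,0,-1,0,0.45],
  [1,0,0,0,0.45],
])

```text
time_s: 9.5
eef_pos: [0.5865, 0.1808, 0.1767]
ee_rot: [0.001, 0.069, 0.998, 0.0]
force: [0.2, -0.1, -1.0]
finger_gap: 0.452
grasp_force: 0.0
```

Request:
play_rows([
  [1,-1,0,0,0.45],
  [1,-1,0,0,0.45],
  [1,-1,0,0,0.45],
  [1,-1,0,0,0.45],
  [1,-1,0,0,0.45],
  [0,-1,0,0,0.45],
  [0,-1,0,0,0.45],
  [0,-1,0,0,0.45],
])

```text
time_s: 10.5
eef_pos: [0.4652, 0.0354, 0.1751]
ee_rot: [0.0, 0.069, 0.998, 0.0]
force: [-0.1, -0.2, 0.2]
finger_gap: 0.454
grasp_force: 0.0
```

```bash
python3 -c "
from h import *
c=shot('scene','s4.png'); d=shot('top','t4.png')
o=np.zeros((600,800,3),np.uint8)
o[:300]=cv2.resize(c['pixels'][205:250,300:420],(800,300),interpolation=cv2.INTER_CUBIC)
o[300:]=cv2.resize(d['pixels'][150:195,170:290],(800,300),interpolation=cv2.INTER_CUBIC)
cv2.imwrite('pics/s4z.png',o);go([.519,-.134,.2],-5.2)"
```

```text
t 10.6 tcp [0.4653 0.0349 0.1751] yaw deg -8.03 tilt [ 0. -0. -1.] F [ 1.  -0.6  0.1] gap 0.446 g 0.0
units [-3.838 -7.986 -1.242]
twist units -0.412
```

View pics/s4z.png

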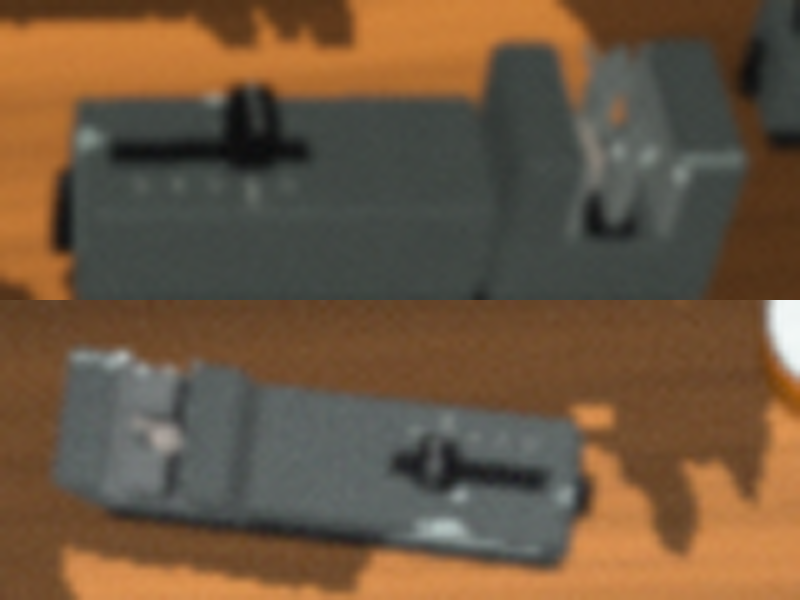

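Scene crop: the pointer base at (252,155) is abreast of the long mark at (253,190), and the top crop agrees, so the slider is set. Next, the santoku handle.

Request:
play_rows([
  [-0.48,-1,0,-0.4,0.45],
  [-0.48,-1,0,0,0.45],
  [-0.48,-1,0,0,0.45],
  [-0.48,-1,0,0,0.45],
  [-0.48,-1,0,0,0.45],
  [-0.48,-1,0,0,0.45],
  [-0.48,-1,0,0,0.45],
  [-0.3,-1,0,0,0.45],
])

```text
time_s: 11.6
eef_pos: [0.5234, -0.1317, 0.175]
ee_rot: [-0.0, 0.045, 0.999, 0.0]
force: [0.3, -0.3, 0.8]
finger_gap: 0.451
grasp_force: 0.0
```

Request:
play_rows([
  [0,0,1,0,0.45],
  [0,0,1,0,0.45],
  [0,0,1,0,0.45],
  [0,0,1,0,0.45],
  [0,0,1,0,0.45],
  [0,0,0,0,0.45],
  [0,0,0,0,0.45],
])

```text
time_s: 12.48
eef_pos: [0.5234, -0.1308, 0.0758]
ee_rot: [0.0, 0.045, 0.999, -0.0]
force: [-0.3, -0.2, 0.4]
finger_gap: 0.449
grasp_force: 0.0
```

```bash
python3 -c "
from h import *
c=shot('scene','s5.png'); d=shot('top','t5.png')
o=np.zeros((600,800,3),np.uint8)
o[:,:400]=cv2.resize(c['pixels'][140:260,120:220],(400,480),interpolation=cv2.INTER_CUBIC).repeat(1,0) if 0 else cv2.copyMakeBorder(cv2.resize(c['pixels'][140:260,120:220],(400,480),interpolation=cv2.INTER_CUBIC),0,120,0,0,0)
o[:480,400:]=cv2.resize(d['pixels'][150:270,320:420],(400,480),interpolation=cv2.INTER_CUBIC)
cv2.imwrite('pics/s5z.png',o);go([.519,-.1348,.0],-5.2)"
```

```text
t 12.57 tcp [ 0.5234 -0.1307  0.0759] yaw deg -5.17 tilt [ 0.001 -0.001 -1.   ] F [-0.7  0.1 -0.3] gap 0.449 g 0.0
units [ 0.206 -0.221  3.796]
twist units 0.004
```

View pics/s5z.png

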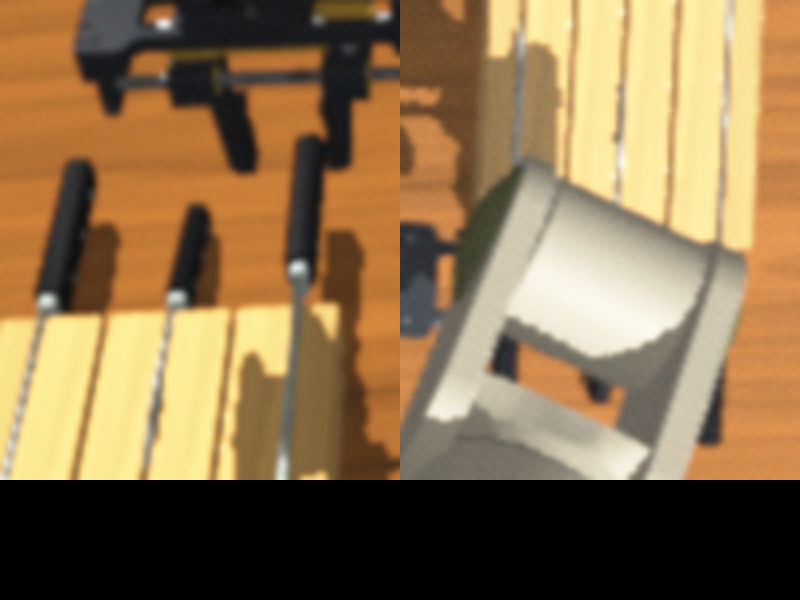

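The open fingers at (242,168) and (338,165) in the left crop straddle the santoku handle at (305,200). I'll check y against the scene view, then go down.

```bash
python3 -c "
from h import *
c=np.load('pics/s5.npz')
Z=lambda u,v,z:ray(c,120+u/4-.4,140+v/4-.4,z).round(4)
print('handle far end top',Z(308,138,.059),'bolster',Z(299,268,.055),'mid',Z(304,200,.059))
print('fingers',Z(242,168,.11),Z(338,165,.11))"
```

```text
handle far end top [ 0.4386 -0.1269  0.059 ] bolster [ 0.5482 -0.1356  0.055 ] mid [ 0.4951 -0.1309  0.059 ]
fingers [ 0.5198 -0.1593  0.11  ] [ 0.5254 -0.1061  0.11  ]
```

Request:
play_rows([
  [0.2,-0.11,0,0,0.45],
  [0,0,0.8,0,0.45],
  [0,0,0.8,0,0.45],
  [0,0,0.8,0,0.45],
  [0,0,0.6,0,0.45],
  [0,0,0.4,0,0.45],
  [0,0,0,0,0.45],
])

```text
time_s: 13.45
eef_pos: [0.5186, -0.1321, 0.0068]
ee_rot: [-0.0, 0.045, 0.999, 0.0]
force: [-0.6, 0.4, 0.1]
finger_gap: 0.45
grasp_force: 0.0
```

Request:
play_rows([
  [0,0,0.2,0,0.45],
  [0,0,0.15,0,0.45],
  [0,0,0,0,0.45],
  [0,0,0,0,0],
  [0,0,0,0,0],
  [0,0,0,0,0],
  [0,0,0,0,0],
])

```text
time_s: 14.32
eef_pos: [0.5187, -0.1335, 0.0001]
ee_rot: [0.0, 0.045, 0.999, -0.001]
force: [-1.7, -8.0, -2.0]
finger_gap: 0.204
grasp_force: 29.9
```

Request:
play_rows([
  [0,0,-0.3,0,0],
  [0,0,-0.5,0,0],
  [0,0,-0.7,0,0],
  [0,0,-0.7,0,0],
  [0,0,-0.7,0,0],
  [0,0,-0.7,0,0],
  [0,0,-0.7,0,0],
  [0,0,-0.7,0,0],
])

```text
time_s: 15.32
eef_pos: [0.5187, -0.1321, 0.101]
ee_rot: [-0.0, 0.045, 0.999, 0.0]
force: [-0.0, -0.1, -2.5]
finger_gap: 0.202
grasp_force: 29.9
```

Request:
play_rows([
  [0,0,-0.7,0,0],
  [0,0,-0.7,0,0],
  [0,0,-0.7,0,0],
  [0,0,-0.7,0,0],
  [0,0,-0.7,0,0],
  [0,0,-0.5,0,0],
  [0,0,0,0,0],
  [0,0,0,0,0],
])

```text
time_s: 16.32
eef_pos: [0.5185, -0.132, 0.1796]
ee_rot: [-0.0, 0.045, 0.999, 0.0]
force: [-0.1, 0.4, -2.7]
finger_gap: 0.201
grasp_force: 29.9
```

```bash
python3 -c "
from h import *
c=shot('scene','s6.png'); d=shot('top','t6.png')
cv2.imwrite('pics/s6z.png',cv2.resize(c['pixels'][90:300,80:360],(800,600),interpolation=cv2.INTER_CUBIC));go([.6,.28,.18],-7.9)"
```

```text
t 16.43 tcp [ 0.5185 -0.1321  0.1795] yaw deg -5.17 tilt [-0.001  0.001 -1.   ] F [ 0.2  0.7 -1.7] gap 0.205 g 29.9
units [-2.2000e+00  2.0886e+01 -1.7000e-02]
twist units 0.397
```

View pics/s6z.png

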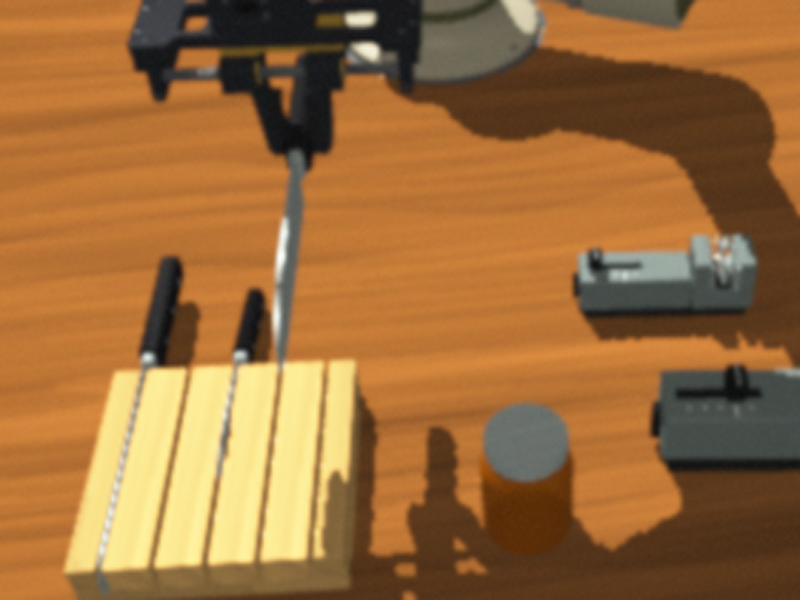

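The knife is lifted, with the blade from the pads at (297,155) to the tip at (280,360). I'll check that it is level.

```bash
python3 -c "
from h import *
c=np.load('pics/s6.npz'); h=np.array([.554,-.1365,.1935]); x=np.array([.996,-.09,0]); z=np.array([0,0,1])
print('seen tip',178,216,'spine rear',184,144)
for n,q in [('tip edge',h+.168*x),('spine heel',h+.045*z),('heel',h),('tip spine',h+.168*x+.045*z)]: print(n,proj(c,q).round(1))
for p in(-10,-5,5,10):
  a=np.radians(p);g=h-.035*x+.038*z; print(p,proj(c,g+.203*(x*np.cos(a)-z*np.sin(a))-.038*z).round(1))
I=c['I'].astype(int); t=np.load('pics/t6.npz')
b=t['I']; print(proj(t,h+.168*x).round(1))
"
```

```text
seen tip 178 216 spine rear 184 144
tip edge [177.2 220.7]
spine heel [181.6 143.2]
heel [185. 161.]
tip spine [172.9 202.6]
-10 [174.1 205.4]
-5 [175.6 213.4]
5 [178.9 227.1]
10 [180.5 232.5]
[359.4 141.1]
```

Request:
play_rows([
  [0,0.3,0,0.4,0],
  [0,0.7,0,0,0],
  [-0.1,1,0,0,0],
  [-0.1,1,0,0,0],
  [-0.1,1,0,0,0],
  [-0.1,1,0,0,0],
  [-0.1,1,0,0,0],
  [-0.1,1,0,0,0],
])

```text
time_s: 17.42
eef_pos: [0.5496, 0.0063, 0.1799]
ee_rot: [-0.0, 0.068, 0.998, 0.0]
force: [0.0, 0.2, -2.1]
finger_gap: 0.2
grasp_force: 29.9
```

Request:
play_rows([
  [-0.1,1,0,0,0],
  [-0.1,1,0,0,0],
  [-0.1,1,0,0,0],
  [-0.1,1,0,0,0],
  [-0.1,1,0,0,0],
  [0,1,0,0,0],
  [0,1,0,0,0],
  [0,1,0,0,0],
])

```text
time_s: 18.42
eef_pos: [0.5817, 0.1633, 0.18]
ee_rot: [-0.0, 0.069, 0.998, 0.0]
force: [0.4, -0.1, -2.1]
finger_gap: 0.203
grasp_force: 29.9
```

Request:
play_rows([
  [0,1,0,0,0],
  [0,1,0,0,0],
  [0,1,0,0,0],
  [0,1,0,0,0],
  [0,0.7,0,0,0],
  [0,0.4,0,0,0],
  [0,0,0,0,0],
])

```text
time_s: 19.3
eef_pos: [0.5956, 0.2633, 0.1799]
ee_rot: [-0.0, 0.069, 0.998, -0.0]
force: [-0.0, 0.3, -2.2]
finger_gap: 0.202
grasp_force: 29.9
```

```bash
python3 -c "
from h import *
go([.5998,.2955,.085],-7.9)"
```

```text
t 19.3 tcp [0.5956 0.2633 0.1799] yaw deg -7.9 tilt [-0. -0. -1.] F [-0.   0.3 -2.2] gap 0.202 g 29.9
units [0.015 1.626 4.745]
twist units -0.0
```

Request:
play_rows([
  [0,0.8,0.4,0,0],
  [0,0.8,0.8,0,0],
  [0,0.03,0.9,0,0],
  [0,0,0.9,0,0],
  [0,0,0.9,0,0],
  [0,0,0.8,0,0],
  [0,0,0,0,0],
  [0,0,0,0,0],
])

```text
time_s: 20.3
eef_pos: [0.6005, 0.2956, 0.0865]
ee_rot: [0.0, 0.069, 0.998, 0.0]
force: [0.2, 0.6, -2.1]
finger_gap: 0.203
grasp_force: 29.9
```

```bash
python3 -c "
from h import *
c=shot('scene','s7.png'); t=shot('top','t7.png'); c=np.load('pics/s7.npz'); t=np.load('pics/t7.npz'); b=np.load('pics/s4.npz')
go([.5998,.2955,.038],-7.9)
s,e,R=st(); x=-R[:,0]; h=e+.035*x+[0,0,.014]; z=np.array([0,0,1])
for k,n in((c,'scene'),(t,'top')):
  print(n,[(a,proj(k,q).round(1)) for a,q in [('heel',h),('tip',h+.168*x),('spine45',h+.045*x+.045*z),('spine120',h+.12*x+.045*z),('edge120',h+.12*x)]])
# scene: bright metal pixels vs. grey/wood, per row below the head
I=c['I'].astype(int); B=b['I'].astype(int)
for v in range(215,262,4):
  r=I[v,370:430]; sat=r.max(1)-r.min(1); w=np.where(sat<45)[0]+370
  d=np.where(np.abs(I[v,370:430]-B[v,370:430]).sum(1)>60)[0]+370
  print(v,'grey',(w.min(),w.max()) if len(w) else None,'diff',d.tolist()[:25])
T=t['I'].astype(int)
for v in range(120,176,5):
  r=T[v,150:230]; sat=r.max(1)-r.min(1); print(v,'top grey',(np.where(sat<45)[0]+150).tolist()[:30])
"
```

```text
t 20.4 tcp [0.6005 0.2955 0.0869] yaw deg -7.92 tilt [ 0.001  0.    -1.   ] F [ 0.3  0.1 -1.1] gap 0.201 g 29.9
units [ 0.039 -0.005  2.443]
twist units -0.003
scene [('heel', array([388.2, 198.4])), ('tip', array([406.4, 259. ])), ('spine45', array([397.1, 197.8])), ('spine120', array([405.7, 224.8])), ('edge120', array([400.7, 240. ]))]
top [('heel', array([188.7, 184. ])), ('tip', array([196.8, 122.5])), ('spine45', array([187.1, 164.9])), ('spine120', array([190.9, 136.3])), ('edge120', array([194.5, 140. ]))]
215 grey (np.int64(374), np.int64(429)) diff [398, 399, 400, 401, 402, 408, 409, 410, 411, 416]
219 grey (np.int64(372), np.int64(429)) diff [370, 397, 398, 399, 400, 401, 402, 403, 404, 409, 410, 411, 412]
223 grey (np.int64(370), np.int64(429)) diff [370, 371, 372, 373, 397, 398, 399, 400, 401, 402, 403, 404, 405, 410, 411, 412]
227 grey (np.int64(370), np.int64(429)) diff [370, 371, 372, 373, 392, 393, 398, 399, 400, 401, 402, 403, 404, 405, 411, 412, 413, 414, 415]
231 grey (np.int64(370), np.int64(410)) diff [370, 371, 372, 373, 374, 397, 398, 399, 400, 403, 404, 405, 
[... 991 characters left out ...]

155 top grey [189, 190, 191, 192, 193, 194]
160 top grey [170, 171, 172, 173, 174, 175, 176, 177, 178, 179, 180, 181, 182, 183, 184, 185, 186, 187, 188, 189, 190, 191, 192, 193, 194, 195, 196, 197, 198, 199]
165 top grey [157, 158, 159, 160, 161, 162, 163, 164, 165, 166, 167, 168, 169, 170, 171, 172, 173, 174, 175, 176, 177, 178, 179, 180, 181, 182, 183, 184, 185, 186]
170 top grey [150, 151, 152, 153, 154, 155, 156, 157, 158, 159, 160, 161, 162, 163, 164, 165, 166, 167, 168, 169, 170, 171, 172, 173, 174, 175, 176, 177, 178, 179]
175 top grey [150, 151, 152, 153, 154, 155, 156, 157, 158, 159, 160, 161, 162, 163, 164, 165, 166, 167, 168, 169, 170, 171, 172, 173, 174, 175, 176, 177, 178, 179]
```

The knife is level and where predicted: the tip is seen at (405,259) against (406,259). Now I'll lower it carefully.

Request:
play_rows([
  [0,0,0.3,0,0],
  [0,0,0.3,0,0],
  [0,0,0.3,0,0],
  [0,0,0.2,0,0],
  [0,0,0.15,0,0],
  [0,0,0,0,0],
])

```text
time_s: 21.15
eef_pos: [0.6006, 0.2954, 0.0613]
ee_rot: [0.001, 0.069, 0.998, 0.0]
force: [1.9, 0.5, -0.2]
finger_gap: 0.2
grasp_force: 29.9
```

Request:
play_rows([
  [0,0,0.1,0,0],
  [0,0,0.1,0,0],
  [0,0,0.1,0,0],
  [0,0,0,0,0],
])

```text
time_s: 21.65
eef_pos: [0.6002, 0.2953, 0.0549]
ee_rot: [0.0, 0.069, 0.998, 0.0]
force: [1.4, 1.3, 0.3]
finger_gap: 0.204
grasp_force: 29.9
```

Request:
play_rows([
  [0,0,0.1,0,0],
  [0,0,0.1,0,0],
  [0,0,0.1,0,0],
  [0,0,0.1,0,0],
  [0,0,0.1,0,0],
  [0,0,0,0,0],
])

```text
time_s: 22.4
eef_pos: [0.6001, 0.2952, 0.0448]
ee_rot: [-0.0, 0.069, 0.998, -0.0]
force: [2.6, 0.8, 0.5]
finger_gap: 0.2
grasp_force: 29.9
```

Request:
play_rows([
  [0,0,0.07,0,0],
  [0,0,0.07,0,0],
  [0,0,0,0,0],
  [0,0,0,0,0],
])

```text
time_s: 22.9
eef_pos: [0.6001, 0.2953, 0.0422]
ee_rot: [-0.0, 0.069, 0.998, -0.0]
force: [1.5, 1.0, 2.0]
finger_gap: 0.205
grasp_force: 29.9
```

Request:
play_rows([
  [0,0,0.05,0,0],
  [0,0,0.05,0,0],
  [0,0,0,0,0],
])

```text
time_s: 23.28
eef_pos: [0.6001, 0.2953, 0.0402]
ee_rot: [0.0, 0.069, 0.998, -0.0]
force: [0.2, 1.3, 1.5]
finger_gap: 0.203
grasp_force: 29.9
```

Request:
play_rows([
  [0,0,0.05,0,0],
  [0,0,0,0,0],
])

```text
time_s: 23.52
eef_pos: [0.6001, 0.2953, 0.0393]
ee_rot: [0.0, 0.069, 0.998, -0.0]
force: [-1.3, 1.6, 3.8]
finger_gap: 0.199
grasp_force: 30.0
```

Request:
play_rows([
  [0,0,0.05,0,0],
  [0,0,0,0,0],
])

```text
time_s: 23.78
eef_pos: [0.5999, 0.2953, 0.0383]
ee_rot: [-0.0, 0.069, 0.998, -0.0]
force: [-2.0, 0.3, 5.3]
finger_gap: 0.202
grasp_force: 30.0
```

Request:
play_rows([
  [0,0,0.03,0,0],
  [0,0,0,0,0],
  [0,0,0,0,0],
])

```text
time_s: 24.15
eef_pos: [0.5998, 0.2953, 0.0377]
ee_rot: [-0.0, 0.069, 0.998, -0.0]
force: [-3.3, 0.4, 5.1]
finger_gap: 0.203
grasp_force: 30.0
```

```bash
python3 -c "
from h import *
go([.5998,.2955,.036],-7.9)
c=shot('scene','s8.png'); c=np.load('pics/s8.npz'); b=np.load('pics/s4.npz')
s,e,R=st(); print(s['wrist_torque']); x=-R[:,0]; h=e+.035*x+[0,0,.014]; z=np.array([0,0,1])
print([(a,proj(c,q).round(1)) for a,q in [('tip',h+.168*x),('tip+3',h+.168*x+.003*z)]])
I=c['I'].astype(int); B=b['I'].astype(int)
for v in range(244,290,3):
  d=np.where(np.abs(I[v,380:430]-B[v,380:430]).sum(1)>60)[0]+380; print(v,d.tolist()[:14])
j=np.abs(I[215:245,300:345]-B[215:245,300:345]).sum(2); print('slider region diff',(j>90).sum())
go([.5998,.2955,.036],-7.9)
"
```

```text
t 24.15 tcp [0.5998 0.2953 0.0377] yaw deg -7.92 tilt [-0.001 -0.    -1.   ] F [-3.3  0.4  5.1] gap 0.203 g 30.0
units [0.001 0.01  0.085]
twist units -0.003
[ 0.05586562  0.15241068 -0.06458505]
[('tip', array([400.6, 274. ])), ('tip+3', array([400.9, 273.1]))]
244 [392, 393, 394, 395, 396, 397, 398, 399, 400]
247 [392, 393, 394, 395, 396, 397, 398, 399, 400, 401]
250 [393, 394, 395, 396, 397, 398, 399, 400, 401, 402]
253 [393, 394, 395, 396, 397, 398, 399, 400, 401, 402, 403]
256 [394, 395, 396, 397, 398, 399, 400, 401, 402, 403]
259 [395, 396, 397, 398, 399, 400, 401, 402, 403]
262 [396, 397, 398, 399, 400, 401, 402]
265 [397, 398, 399, 400, 401, 402]
268 [398, 399, 400, 401, 402]
271 [380, 399, 400, 401, 402]
274 [380, 381, 382, 405, 406, 407, 408, 409, 410, 411, 412, 413, 414, 415]
277 [380, 381, 382, 383, 384, 385, 386, 394, 395, 396, 397, 398, 399, 400]
280 [380, 381, 382, 383, 384, 385, 386, 387, 388, 389, 390, 391, 392, 393]
283 [380, 381, 382, 383, 384, 385, 386, 387, 388, 389, 390, 391, 392, 393]
286 [380, 381, 382, 383, 384, 385, 386, 387, 388, 389, 390, 391, 392, 393]
289 [380, 381, 382, 383, 384, 385, 386, 387, 388, 389, 390, 391, 392, 393]
slider region diff 440
t 24.2 tcp [0.5998 0.2953 0.0377] yaw deg -7.92 tilt [-0.001 -0.    -1.   ] F [-2.2  0.4  5.1] gap 0.199 g 30.0
units [0.001 0.01  0.084]
twist units -0.003
```

Request:
play_rows([
  [0,0,0.04,0,0],
  [0,0,0,0,0],
  [0,0,0,0,0],
])

```text
time_s: 24.58
eef_pos: [0.5996, 0.2954, 0.0369]
ee_rot: [-0.0, 0.069, 0.998, -0.0]
force: [-3.8, 0.2, 5.2]
finger_gap: 0.203
grasp_force: 30.0
```

```bash
python3 -c "
from h import *
go([.5998,.2955,.036],-7.9); print(ctrl.hand_in())"
```

```text
t 24.57 tcp [0.5996 0.2954 0.0369] yaw deg -7.91 tilt [-0.001 -0.    -1.   ] F [-3.8  0.2  5.2] gap 0.203 g 30.0
units [-0.007  0.008  0.044]
twist units -0.002
the job is handed in; nothing more can be done
None
```

I handed the job in at 24.6 s with the angle slider on the long mark and the santoku held by its handle in the sharpener's slot. The edge is an estimated 1 mm above the rods, with about 5 N upward on the tool; `hand_in` returned no verdict, and guide force and rod contact could not be measured directly.

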